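# Index the decorating wheel to its next locked place

## Task

Index the potter's decorating wheel by one place: lift the red spring plunger out of its hole, turn the wheel counterclockwise as seen from above, and let the plunger drop fully home in the hole of the next brass shoe, so that the wheel is locked there. That shoe was set by hand, so feel for its hole: let the pin down onto the track short of it and ride it lightly along until it drops in, not well past the hole, and never wrench the pin sideways in a hole or jam it down on the track. Leave the bowl in the middle of the wheel and the things round about where they stand.

Things in the scene. Friction and masses are not known exactly. Their poses are not given: they have to be found in the camera images.
- stand: Fixed round index stand, dark steel, 304 mm across, its z axis up the wheel's axis, origin at the centre of its underside. Its top, 32 mm above the table, is a flat ring track with brass arc shoes, each with a dark 10 mm wide hole 125 mm from the axis. The next shoe, about 105 mm long, was clamped by hand: its hole lies 35 to 55 degrees counterclockwise of the home hole.
- home_hole (a point): Mouth of the home hole, where the pin starts: on top of the stand's ring track, 32 mm above the table, 125 mm from the axis. It stays where it is.
- axis (a point): On the wheel's vertical axis at its top face, 58 mm above the table. The wheel is a green disc 168 mm across with a steel arm 28 mm wide (top 56 mm above the table) reaching 140 mm from the axis; the plunger stands in a 24 mm boss on the arm (boss top 66 mm above the table).
- knob (a point): Centre of the plunger's red round knob, a cylinder 26 mm across and 22 mm tall standing on a 12 mm stem, 125 mm from the wheel's axis. With the pin fully home this point is 96 mm above the table, and the knob's underside 85 mm. It rises with the plunger and goes round with the wheel.
- pin: Steel index pin under the knob, 8 mm across, flat tip with a 0.5 mm chamfer. Origin on the pin's own line, 25 mm below its tip when home, that is level with the table when home; z up along the pin. The pin reaches 6.5 mm into a hole; 1 mm play each side.
- plunger (a joint): Height of the plunger above fully home, m: 0 = pin fully home in a hole, about 0.0065 = pin tip riding on the track or on a shoe, 0.011 = upper stop. A spring pushes it down with 4.5 N when home, rising to 7.8 N at the upper stop.
- wheel (a joint): Angle of the wheel, rad, 0 at the home hole, growing counterclockwise seen from above; turns freely (1 N at the knob; 2 to 3 N with the pin riding on the track) from -0.4 to 1.4 when the pin is out; locked within about 0.01 when the pin is in a hole. The next hole lies between 0.61 and 0.96.
- bowl_mid (a point): White bowl, 132 mm across and 46 mm tall, 0.25 kg, standing loose in the middle of the wheel; the point is half-way up on its axis. It goes round with the wheel. Its rim is about 104 mm above the table.
- jar_blue_mid (a point): Bystander: blue jar, 60 mm across, 70 mm tall; point half-way up.
- jar_amber_mid (a point): Bystander: amber jar, 56 mm across, 80 mm tall; point half-way up.
- cup_mid (a point): Bystander: terracotta cup, 70 mm across, 70 mm tall; point half-way up.
- tub_mid (a point): Bystander: white tub, 90 mm across, 85 mm tall; point half-way up.
- brush_grip (a point): Bystander: brush lying on the table; point on its handle.
- tile_mid (a point): Bystander: white test tile 100 x 100 x 9 mm lying flat; point at its centre.
There are look-alikes about, which are no part of the job. Leave any black or turquoise look-alike of the part that bears bowl_mid alone.

How it is judged (in metres and radians):
On the way, in this order (a step that is already met when the one before it is completed fails the run):
1. the plunger is pulled out of the home hole (value of joint plunger above 0.006 m and value of joint wheel below 0.2 rad), for 0.05 s.
2. the wheel is turned on counterclockwise and the pin rides on the track, let down by its spring (value of joint wheel above 0.35 rad and value of joint plunger above 0.005 m and contact force between pin and stand above 0.5 N), for 0.2 s.
At the end, for the whole second after the job is handed in: The pin is home within 1.5 mm in the next shoe's hole (wheel angle between 0.59 and 0.98 rad) and the wheel at rest; the bowl stands upright within 20 mm of the wheel's axis; each bystander is within 25 mm of where it began (value of joint plunger below 0.0015 m and value of joint wheel between 0.59 and 0.98 rad and velocity of joint wheel between -0.05 and 0.05 rad/s and horizontal distance between bowl_mid and axis below 0.02 m and angle between bowl_mid's own z axis and vertical below 0.15 rad and distance of each of jar_blue_mid, jar_amber_mid, cup_mid, tub_mid, brush_grip, tile_mid from where it was at the start of the episode below 0.025 m); the robot touches nothing.
It fails at once if the pin is pressed against the stand (track or side of a hole) with more than 30 N (contact force between pin and stand above 30 N).
It fails at once if the wheel is carried on well past the next shoe's hole (beyond 1.2 rad) (value of joint wheel above 1.2 rad).
It fails at once if the bowl slides more than 30 mm off the wheel's middle (horizontal distance between bowl_mid and axis above 0.03 m).
It also fails if it takes over 48 s, if anything falls off the work surface, if the arm or the gripper's body presses on something with over 40 N, if the wrist force passes 120 N, or if a joint passes its speed limit or range.

## Robot

A 6-joint arm with a two-finger parallel gripper is mounted at the origin on the work surface. World frame = base frame: x ahead of the robot, y to its left, z up, the work surface at z = 0. Lengths are in mm, angles in rad, forces in N, time in s.
With the tool pointing down it reaches from about 275 to 975 mm from the base axis. Payload 8.4 kg.
Tool frame: the origin (TCP) lies midway between the tips of the shut fingers; the grasp point (between the pads) lies 19 mm behind it; z points along the fingers, x is the direction in which the jaws open and shut, and the axes are right-handed (so a half turn about z gives the same grasp; the last joint's range is limited). The gripper opens to 92 mm and grips with 3 to 60 N. Pads are 20 mm wide; open, the fingers measure 128 mm over their backs; the gripper's body (75 mm by 189 mm) begins 69 mm behind the grasp point.
Start: joints at [-1.18, 0.353, 1.633, -0, 1.155, -0.002], TCP at [239.234, -577.403, 214.583] pointing down, gripper open.
Joint ranges: [-2.63, 2.63], [-0.92, 2.1], [0.06, 2.66], [-1.3, 4.44], [0, 2.69], [-3.02, 3.02]. Speed limits (rad/s): [2.22, 2.22, 2.79, 3.14, 3.14, 3.14].

## Interface

Orientations are given as a 3x3 rotation matrix whose columns are the frame's x, y, z axes.
In Python, from rig import ctrl gives the robot as it stands. Calls block until the motion is done:
- ctrl.reach(position, orientation): joint-space move of the TCP to a pose.
- ctrl.movel(position, rot=None, max_speed=150): straight line of the TCP; rot=None keeps the orientation; max_speed is the mean speed in mm/s.
- ctrl.set_joints(angles): joint-space move.
- ctrl.gripper_to(opening, grasp_force=None): finger opening in mm; grasp_force is the grip in N (None keeps the last); returns when the fingers have stopped.
- ctrl.sleep(seconds).
- ctrl.inverse_kinematics(position, orientation): joint angles nearest the present ones, or None.
- ctrl.state(): the state.
- ctrl.camera(name): name is "side" or "top"; returns (picture, depth): 420x560x3 uint8, red, green, blue; 420x560 float32, mm along the optical axis (not along the pixel's ray), 0 where there is no reading.
- ctrl.get_calibration(name): a dict with "intrinsics" (3x3 intrinsics, pixels), "rvec" (rotation vector, rad) and "tvec" (3), from world to camera coordinates, as OpenCV has them. Camera axes: x right, y down, z forward; pixel columns grow to the right and rows downward; lengths in mm; the calibration is good to about 2 mm. A picture is of the moment at which its call begins. get_calibration takes no time and is no camera call.
A pose or a line that the arm cannot do raises ctrl.IKError and nothing moves.
- ctrl.hand_in(): hands the job in, once; it reports no verdict.
The state is a dict: "time_s": time; "qpos": joint angles; "qd": joint speeds; "effort": joint torques, N m; "eef_pos": TCP position; "tcp_rot": TCP orientation; "wrist_force": force on the tool from outside, world axes, zero at the start; "moment": the same for the moment, N m; "gripper_width": finger opening in mm.
Only numpy, scipy, OpenCV 4.12 (cv2) and the standard library are available. Lean on these libraries where they do the work, as an engineer would, in place of code of your own. Each camera call takes 0.05 s, during which the arm holds its last target.

## Working session

There is one attempt and no reset: what is moved stays moved. The work goes in short steps, each a Python script; the robot and the scene stay as the last script left them, time stands still between calls to the robot, and variables do not carry over. Pictures are saved under pics/ and viewed, and the job is handed in when it is done.

```bash
ls; mkdir -p pics; cat > h.py <<'E'
import numpy as np, cv2
from rig import ctrl
def cal(n):
    c=ctrl.get_calibration(n); R,_=cv2.Rodrigues(np.array(c["rvec"],float)); return np.array(c["intrinsics"],float),R,np.array(c["tvec"],float).ravel()
def ray(n,u,v):
    K,R,t=cal(n); d=R.T@np.linalg.solve(K,[u,v,1.]); return -R.T@t,d
def onz(n,u,v,z):
    o,d=ray(n,u,v); return o+d*(z-o[2])/d[2]
def proj(n,P):
    K,R,t=cal(n); p=K@(R@np.array(P,float)+t); return p[:2]/p[2]
def cloud(n,dep):
    K,R,t=cal(n); v,u=np.mgrid[:dep.shape[0],:dep.shape[1]]
    c=np.stack([(u-K[0,2])/K[0,0]*dep,(v-K[1,2])/K[1,1]*dep,dep],-1)
    return (c-t)@R
def save(n,f):
    p,d=ctrl.camera(n); cv2.imwrite(f,p[:,:,::-1]); return p,d
E
python3 - <<'E'
from h import *
for n in ("side","top"):
    p,d=save(n,f"pics/{n}0.png"); np.savez(f"{n}0.npz",p=p,d=d)
    K,R,t=cal(n); print(n,K.tolist(),(-R.T@t).round(),R[2].round(2))
s=ctrl.state();print(s)
E
```

```text
pics
side [[487.6135272092717, 0.0, 282.2643898205563], [0.0, 487.6135272092717, 209.71295036657082], [0.0, 0.0, 1.0]] [-451.  965.  916.] [ 0.6  -0.61 -0.51]
top [[380.62744773473014, 0.0, 276.5369770519184], [0.0, 380.62744773473014, 207.14908351420016], [0.0, 0.0, 1.0]] [ 456.   -9. 1206.] [ 0.05 -0.   -1.  ]
{'time_s': 0.1, 'qpos': array([-1.18039162e+00,  3.53588130e-01,  1.63402365e+00,  1.88213539e-05,
        1.15518524e+00, -2.42517111e-03]), 'qd': array([-3.29071545e-03, -1.67723991e-03, -1.13407383e-03,  7.44370695e-04,
        5.30593030e-06, -1.69860210e-03]), 'effort': array([-1.46756800e-03, -5.94908094e+01, -3.34931052e+01,  6.97095017e-02,
        1.83164456e-02, -2.80910996e-05]), 'eef_pos': array([ 239.08343537, -577.00725829,  213.9484432 ]), 'tcp_rot': array([[ 3.82796975e-01, -9.23832387e-01, -4.42409893e-04],
       [-9.23831708e-01, -3.82797230e-01,  1.12028819e-03],
       [-1.20431179e-03, -2.01306416e-05, -9.99999275e-01]]), 'wrist_force': array([-0.34239085,  0.54477623,  0.3293946 ]), 'moment': array([-0.01037974, -0.05614054,  0.01061898]), 'gripper_width': 91.7594595614328}
```

View pics/side0.png

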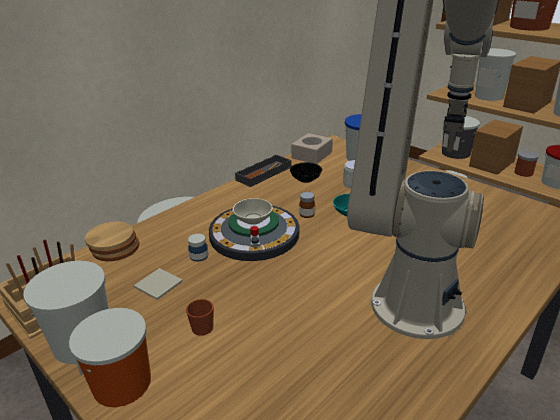

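View pics/top0.png

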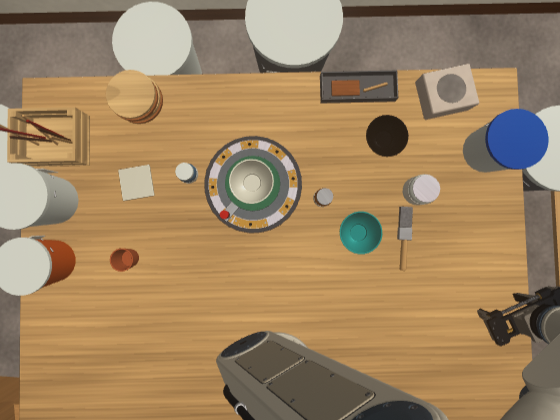

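```bash
python3 - <<'E'
from h import *
z=np.load('top0.npz');p,d=z['p'],z['d']
cv2.imwrite('pics/topz.png',cv2.resize(p[125:245,190:350][:,:,::-1],None,fx=5,fy=5,interpolation=cv2.INTER_CUBIC))
zs=np.load('side0.npz');ps,ds=zs['p'],zs['d']
cv2.imwrite('pics/sidez.png',cv2.resize(ps[180:270,195:325][:,:,::-1],None,fx=6,fy=6,interpolation=cv2.INTER_CUBIC))
for n,q,dd,win in (('top',p,d,(125,245,190,320)),('side',ps,ds,(180,270,195,325))):
    hsv=cv2.cvtColor(q,cv2.COLOR_RGB2HSV)
    m=(((hsv[...,0]<8)|(hsv[...,0]>172))&(hsv[...,1]>150)&(hsv[...,2]>80)).astype(np.uint8)
    w=np.zeros_like(m);w[win[0]:win[1],win[2]:win[3]]=1;m*=w
    P=cloud(n,dd)
    k,l,st,c=cv2.connectedComponentsWithStats(m)
    for i in range(1,k):
        if st[i,4]>8: print(n,'red',c[i],st[i],np.median(P[l==i],0),'z107',onz(n,*c[i],107))
    g=((hsv[...,0]>40)&(hsv[...,0]<85)&(hsv[...,1]>80)).astype(np.uint8)*w
    v,u=np.nonzero(g); X=P[g>0]; print(n,'green',len(X),np.median(X,0),u.mean(),v.mean())
    # green onto z58, circle fit
    Q=np.array([onz(n,a,b,58) for a,b in zip(u,v)]); (cx,cy),r=cv2.minEnclosingCircle(Q[:,:2].astype(np.float32)); print('green circ',cx,cy,r)
    if n=='top':
        X=P; zz=X[...,2]
        m=(zz>20)&(w>0); 
        Q=X[m][:,:2].astype(np.float32); (cx,cy),r=cv2.minEnclosingCircle(Q);print('stand',cx,cy,r)
        m=(zz>92)&(w>0); print('high',np.unique(zz[w>0].round(-1),return_counts=True))
E
```

```text
top red [224.01639344 214.32786885] [220 210   9   9  61] [489.53032994 139.16609143 106.5919449 ] z107 [488.67008586 139.06559991 107.        ]
top green 637 [554.23679891  36.5091998   58.0232361 ] 255.7519623233909 188.44113029827315
green circ 583.77880859375 58.79197311401367 82.44676208496094
stand 579.4403076171875 52.88763427734375 209.77847290039062
high (array([ -10.,    0.,   10.,   20.,   30.,   40.,   50.,   60.,   70.,
         80.,   90.,  100.,  110., 1210.]), array([ 135, 7679,  130,   29, 4447,  445,  155,  998,  452,  395,  232,
        343,  102,   58]))
side red [254.         228.13793103] [251 226   7   5  29] [486.42650947 146.25120375 107.66891277] z107 [487.13572678 144.99242547 107.        ]
side green 460 [549.39828825  95.12092976  57.41477243] 253.88695652173914 225.37826086956522
green circ 585.5071411132812 -19.209444046020508 259.3541259765625
```

View pics/topz.png

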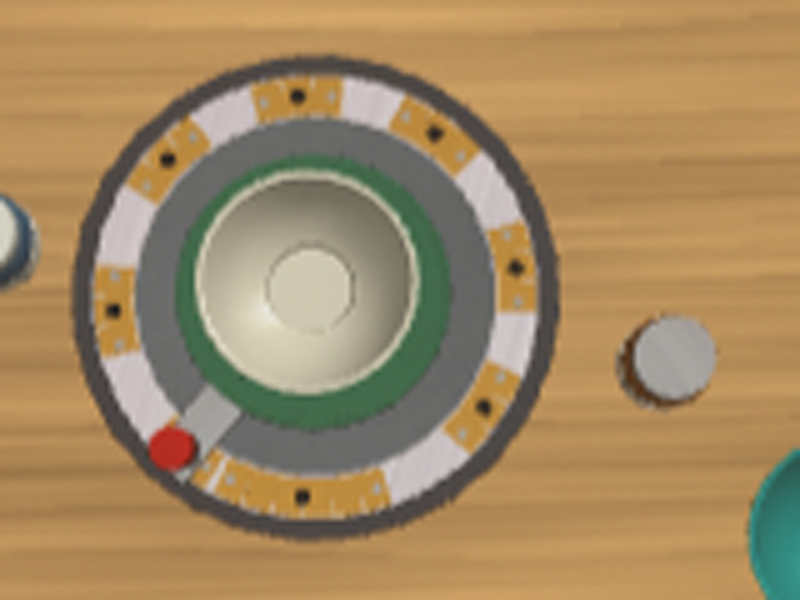

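View pics/sidez.png

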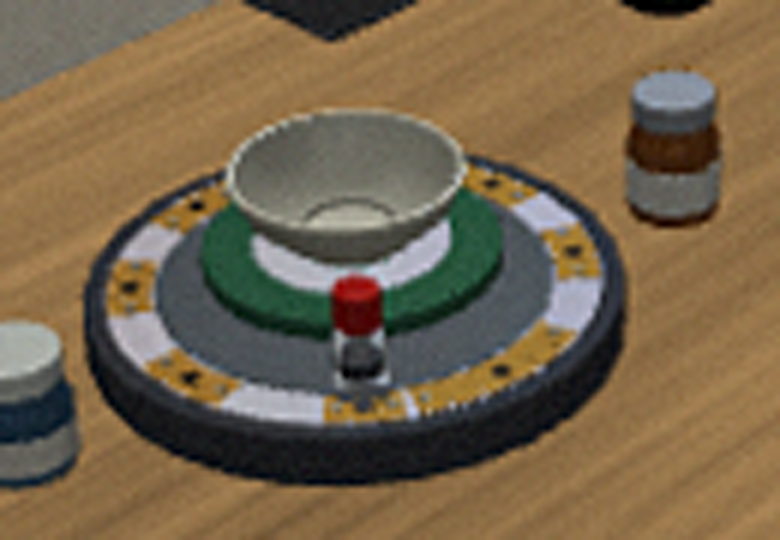

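```bash
python3 - <<'E'
from h import *
from scipy.optimize import least_squares
def go(n,pts,o,f,knob):
    Q=[]
    for x,y in pts:
        u=o[0]+(x+.5)/f-.5;v=o[1]+(y+.5)/f-.5
        Q.append(onz(n,u,v,32)[:2])
    Q=np.array(Q)
    fit=least_squares(lambda a:np.hypot(Q[:,0]-a[0],Q[:,1]-a[1])-a[2],[580,60,125]).x
    fit2=least_squares(lambda a:np.hypot(Q[:,0]-a[0],Q[:,1]-a[1])-125,[580,60]).x
    print(n,fit,fit2,np.hypot(*(Q-fit2).T))
    A=np.degrees(np.arctan2(*(Q-fit2).T[::-1])); 
    k=np.array(knob)[:2]-fit2; print('knob r',np.hypot(*k),'ang',np.degrees(np.arctan2(k[1],k[0])),'rel',(A-np.degrees(np.arctan2(k[1],k[0])))%360)
    return Q
go('top',[(302,497),(297,96),(435,133),(515,268),(484,407),(113,310),(168,159)],(190,125),5,onz('top',224.02,214.33,107))
go('side',[(501,371),(492,183),(573,251),(190,378),(129,287),(197,206)],(195,180),6,onz('side',254,228.1,101))
# knob by triangulation
o1,d1=ray('top',224.02,214.33); o2,d2=ray('side',254,228.1)
A=np.stack([d1,-d2],1); s=np.linalg.lstsq(A,o2-o1,rcond=None)[0]; print(o1+d1*s[0],o2+d2*s[1])
z=np.load('top0.npz');P=cloud('top',z['d']);p=z['p'].astype(int)
m=(abs(P[...,2]-107)<4)&(p[...,0]>1.6*p[...,1]);print(m[200:225,215:235].sum(),P[200:225,215:235][m[200:225,215:235]].mean(0))
# bowl rim
m=(P[...,2]>98)&(P[...,2]<110)&(p[...,0]<1.4*p[...,1]);m[:150]=0;m[225:]=0;m[:,:215]=0;m[:,295:]=0
print(m.sum(),cv2.minEnclosingCircle(P[m][:,:2].astype(np.float32)))
E
```

```text
top [583.93120373  59.04251994 125.21510899] [583.99592302  59.00364759] [125.14525331 124.98155937 125.51408156 124.91064756 125.36055279
 125.511913   124.99688131]
knob r 124.48493286463312 ang 139.97940693138747 rel [ 35.150947   224.12089379 182.51892157 136.52847599  95.15176005
 312.96467361 265.95114174]
side [585.13466701  60.59616769 125.0955077 ] [585.14080635  60.5963206 ] [124.82510886 125.68389567 124.84079336 125.50533101 125.11768969
 124.59909989]
knob r 119.87988695568359 ang 139.30533464042 rel [ 36.28798637 137.53670335  95.84427024 313.87678097 267.10331291
 224.6969359 ]
[488.76781389 139.52683886 103.50393373] [490.93622591 141.65867426 103.85605322]
58 [487.90282298 140.59054264 107.18406156]
319 ((583.515625, 60.06330871582031), 65.0761489868164)
```

```bash
cat >> h.py <<'E'
A=np.array([584.4,59.7]); TH0=np.radians(140.2)
def rot(th,s=1):
    x=np.array([-np.sin(th),np.cos(th),0])*s; z=np.array([0,0,-1.]); return np.stack([x,np.cross(z,x),z],1)
def pos(th,z,r=125.): return np.array([A[0]+r*np.cos(th),A[1]+r*np.sin(th),z])
def tr(s,th):
    f=s['wrist_force']; return np.array([f[0]*-np.sin(th)+f[1]*np.cos(th), f[0]*np.cos(th)+f[1]*np.sin(th), f[2]])
def angle(s): e=s['eef_pos']; return np.arctan2(e[1]-A[1],e[0]-A[0])-TH0
E
python3 - <<'E'
from h import *
for s in (1,-1):
  for a in (0,.4,.7): print(s,a,[None if q is None else np.round(q,2) for q in [ctrl.inverse_kinematics(pos(TH0+a,77),rot(TH0+a,s))]])
E
```

```text
1 0 [array([ 0.28,  0.36,  2.  , -0.  ,  0.79,  2.54])]
1 0.4 [array([ 0.2 ,  0.31,  2.07, -0.  ,  0.76,  2.07])]
1 0.7 [array([ 0.12,  0.3 ,  2.09, -0.  ,  0.75,  1.69])]
-1 0 [array([ 0.28,  0.36,  2.  , -0.  ,  0.79, -0.6 ])]
-1 0.4 [array([ 0.2 ,  0.31,  2.07, -0.  ,  0.76, -1.08])]
-1 0.7 [array([ 0.12,  0.3 ,  2.09, -0.  ,  0.75, -1.45])]
```

```bash
python3 - <<'E'
from h import *
ctrl.reach(pos(TH0,190),rot(TH0,-1)); ctrl.gripper_to(60,5)
ctrl.movel(pos(TH0,125)); ctrl.sleep(.3)
s=ctrl.state();print(s['time_s'],s['eef_pos'].round(1),tr(s,TH0).round(2),s['gripper_width'])
save('top','pics/t1.png');
p,d=save('side','pics/s1.png')
cv2.imwrite('pics/s1z.png',cv2.resize(p[150:270,195:325][:,:,::-1],None,fx=5,fy=5))
E
```

```text
4.3 [488.8 139.9 125.7] [ 0.13  0.46 -0.06] 59.86580706526978
```

View pics/s1z.png

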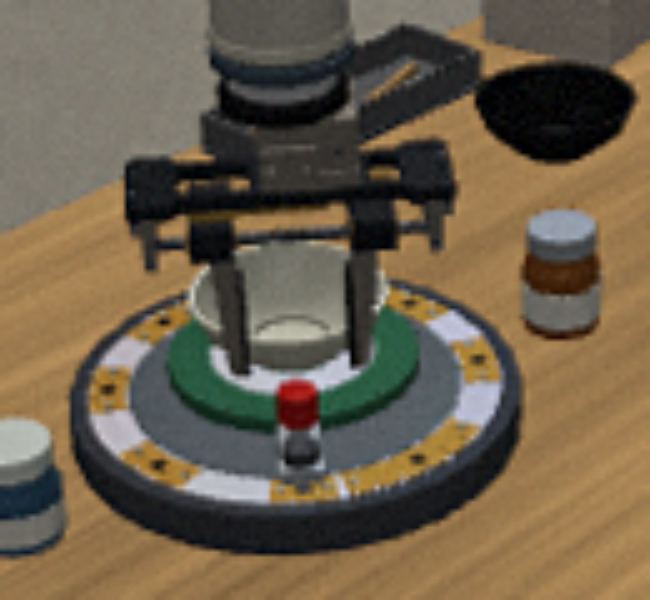

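View pics/t1.png

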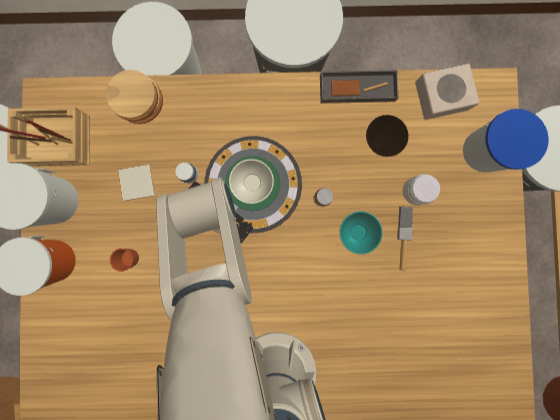

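The fingertips (zoomed side view, x≈240 and 358) are centred on the knob at x≈298. I'll go down and grip softly first.

```bash
python3 - <<'E'
from h import *
def show(t):
    s=ctrl.state();print(t,round(s['time_s'],2),s['eef_pos'].round(2),tr(s,TH0).round(2),round(s['gripper_width'],2),round(angle(s),4)); return s
ctrl.movel(pos(TH0,77),max_speed=60); show('down')
ctrl.gripper_to(30); show('30')
ctrl.gripper_to(24,5); ctrl.sleep(.2); s=show('grip5')
print(ctrl.state()['moment'])
E
```

```text
down 5.35 [488.59 139.77  77.21] [-0.66  0.24 -0.77] 60.21 -0.0015
30 5.96 [488.55 139.81  77.12] [-0.04  0.21  0.44] 29.97 -0.0015
grip5 6.39 [489.17 140.48  77.18] [-5.65  1.68 -2.22] 25.6 -0.0089
[ 0.78182731 -0.38812806  0.00227312]
```

```bash
python3 - <<'E'
from h import *
def show(t):
    s=ctrl.state();print(t,round(s['time_s'],2),s['eef_pos'].round(2),tr(s,TH0).round(2),round(s['gripper_width'],2),round(angle(s),4)); return s
a=0
for i in range(8):
    s=ctrl.state(); f=tr(s,TH0)[0]
    if abs(f)<1: break
    a+=np.clip(f/8,-.6,.6)/125
    ctrl.movel(pos(TH0+a,77),max_speed=20); ctrl.sleep(.1); show('a=%.4f'%a)
np.save('a.npy',a)
ctrl.gripper_to(22,25); ctrl.sleep(.2); show('grip25')
E
```

```text
a=-0.0048 6.74 [489.14 140.48  77.14] [-5.26  1.85 -0.01] 25.99 -0.0087
a=-0.0096 7.09 [489.22 140.59  77.12] [-3.53  0.83  2.69] 26.04 -0.0098
a=-0.0131 7.44 [489.28 140.72  77.08] [ 0.3  -0.37  4.82] 25.92 -0.0109
grip25 7.86 [489.29 140.71  77.08] [0.55 0.62 4.62] 25.41 -0.0109
```

```bash
python3 - <<'E'
from h import *
a=float(np.load('a.npy'))
def show(t):
    s=ctrl.state();print(t,round(s['time_s'],2),s['eef_pos'].round(2),tr(s,TH0).round(2),round(s['gripper_width'],2),round(angle(s),4)); return s
for dz in (2,4,6,8,9):
    ctrl.movel(pos(TH0+a,77+dz),max_speed=20); ctrl.sleep(.05); show(dz)
p,d=save('side','pics/s2.png')
cv2.imwrite('pics/s2z.png',cv2.resize(p[180:270,195:325][:,:,::-1],None,fx=6,fy=6))
E
```

```text
2 8.16 [489.13 140.7   78.63] [-2.31 -1.51 -5.9 ] 25.47 -0.01
4 8.46 [489.13 140.73  80.86] [-1.01 -3.21 -6.13] 25.12 -0.0102
6 8.76 [489.15 140.77  82.92] [ 0.42 -2.63 -6.74] 25.02 -0.0105
8 9.06 [489.24 140.89  84.96] [ 1.23 -2.69 -7.17] 25.54 -0.0117
9 9.36 [489.27 140.91  85.93] [ 0.94 -3.   -8.62] 25.4 -0.012
```

View pics/s2z.png

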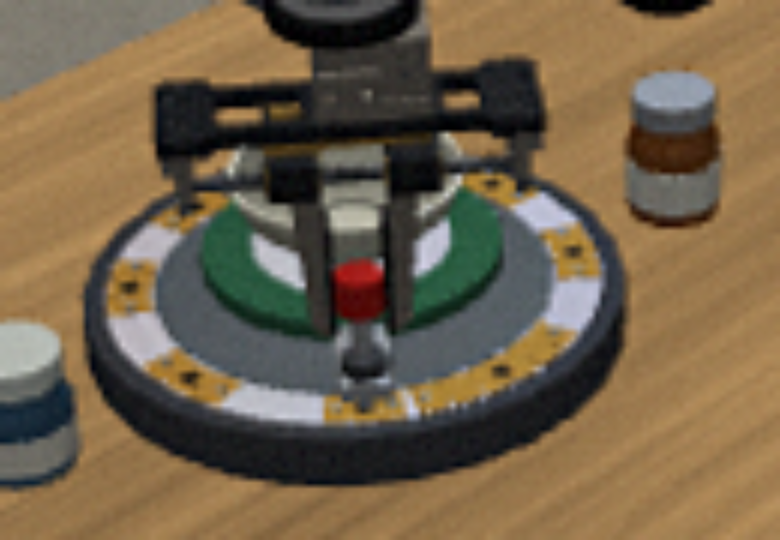

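The knob (zoom 358,290) has risen off the boss by about 9 mm, and the force matches the spring. Next I'll turn to about 0.42 rad and let the pin down.

```bash
python3 - <<'E'
from h import *
a=float(np.load('a.npy'))
def show(t,th):
    s=ctrl.state();print(t,round(s['time_s'],2),s['eef_pos'].round(2),tr(s,th).round(2),round(s['gripper_width'],2),round(angle(s),4)); return s
for w in np.arange(.06,.43,.06):
    th=TH0+a+w
    ctrl.movel(pos(th,86),rot=rot(th,-1),max_speed=40); s=show('%.2f'%w,th)
    if np.abs(tr(s,th)[:2]).max()>12: print('STOP'); break
E
```

```text
0.06 9.74 [484.85 135.26  86.09] [ 0.57 -1.98 -8.07] 25.39 0.0454
0.12 10.07 [480.61 129.18  86.1 ] [-0.25 -2.57 -7.92] 25.16 0.1047
0.18 10.41 [476.61 122.82  86.07] [-0.92 -1.88 -8.28] 25.24 0.1649
0.24 10.74 [473.07 116.23  86.08] [-0.61 -2.12 -8.43] 25.34 0.2248
0.30 11.07 [469.92 109.44  86.09] [-0.43 -2.29 -6.96] 25.29 0.2848
0.36 11.41 [467.18 102.48  86.09] [-0.9  -3.6  -7.71] 25.45 0.3447
0.42 11.74 [464.83  95.37  86.09] [-0.39 -3.64 -7.69] 25.52 0.4048
```

```bash
python3 - <<'E'
from h import *
a=float(np.load('a.npy'))
w=.42; th=TH0+a+w
def show(t,th):
    s=ctrl.state();print(t,round(s['time_s'],2),s['eef_pos'].round(2),tr(s,th).round(2),round(s['gripper_width'],2),round(angle(s),4)); return s
for z in (85.2,84.8,84.4,84.0,83.7,83.4):
    ctrl.movel(pos(th,z),max_speed=8); ctrl.sleep(.05); s=show(z,th)
    if tr(s,th)[2]>-4: break
ctrl.gripper_to(29.5); ctrl.sleep(.2); show('open',th)
p,d=save('side','pics/s3.png')
cv2.imwrite('pics/s3z.png',cv2.resize(p[180:270,195:325][:,:,::-1],None,fx=6,fy=6))
E
```

```text
85.2 12.04 [464.82  95.39  85.26] [-1.22 -3.95 -7.36] 25.36 0.4046
84.8 12.34 [464.77  95.3   84.88] [-1.45 -3.69 -8.69] 25.2 0.4054
84.4 12.64 [464.74  95.18  84.45] [-1.2  -5.5  -7.56] 25.23 0.4064
84.0 12.94 [464.72  95.18  84.03] [-0.85 -5.07 -7.92] 25.25 0.4065
83.7 13.24 [464.71  95.19  83.74] [-2.11 -4.99 -7.67] 25.23 0.4064
83.4 13.54 [464.75  95.18  83.64] [-1.13 -3.56 -1.87] 25.41 0.4064
open 14.02 [464.26  95.17  83.35] [ 0.26 -0.09 -0.5 ] 29.51 0.4076
```

View pics/s3z.png

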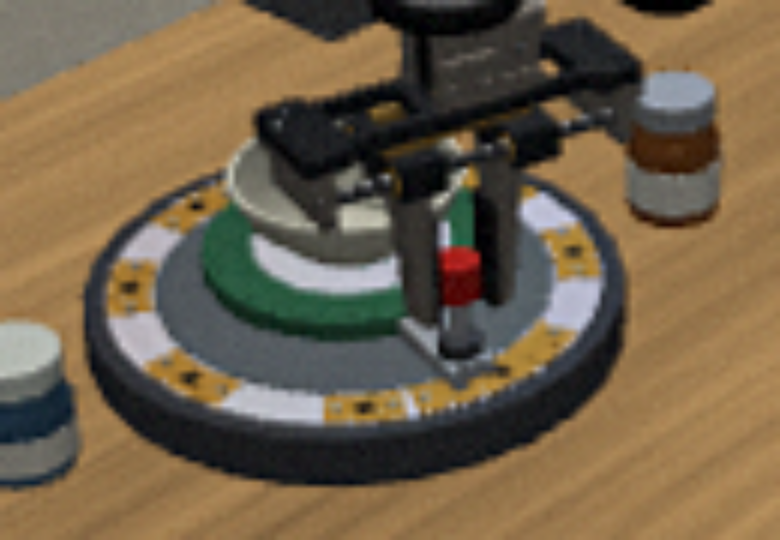

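The pin touched the track at TCP z≈83.6 (plunger ≈6.5 mm), the spring load went over to the track, and the fingers are now loose around the knob. I'll push lightly with the trailing finger and feel for the drop.

```bash
python3 - <<'E'
from h import *
a=float(np.load('a.npy'))
w=.42; hit=False; n=0
while w<.78:
    w+= .010 if w<.56 else .004
    th=TH0+a+w
    ctrl.movel(pos(th,83.2),rot=rot(th,-1),max_speed=8)
    s=ctrl.state(); f=tr(s,th); n+=1
    if n%4==0 or w>.6: print(round(w,3),round(s['time_s'],2),f.round(2),round(angle(s),4))
    if f[0]<-7:
        ctrl.sleep(.1); s=ctrl.state(); f=tr(s,th); print('check',f.round(2),round(angle(s),4))
        if f[0]<-6.5: hit=True;break
    if s['time_s']>38: break
np.save('w.npy',w); print(hit,w,s['time_s'])
p,d=save('side','pics/s4.png')
cv2.imwrite('pics/s4z.png',cv2.resize(p[180:270,195:325][:,:,::-1],None,fx=6,fy=6))
E
```

```text
0.46 15.3 [-3.89 -0.92 -0.32] 0.4473
0.5 16.53 [-3.54 -1.34 -0.06] 0.4874
0.54 17.77 [-2.79 -2.12 -0.94] 0.5276
0.568 18.88 [-3.39 -1.11 -1.22] 0.5551
0.584 19.88 [-3.22 -1.56  0.23] 0.5714
0.6 20.88 [-3.03 -1.31 -0.62] 0.5878
0.604 21.13 [-2.41  0.17 -1.03] 0.5915
0.608 21.38 [-2.75 -0.   -1.46] 0.5958
0.612 21.63 [-0.86 -0.27 -2.13] 0.5997
0.616 21.88 [-1.75 -1.02 -1.33] 0.6037
0.62 22.13 [-1.74 -0.27 -1.4 ] 0.6076
0.624 22.38 [ 0.1  -0.42 -0.47] 0.6123
0.628 22.63 [-0.33  0.2   0.32] 0.6156
0.632 22.88 [-0.03 -0.52 -0.14] 0.6191
0.636 23.13 [-0.32  0.11 -0.11] 0.623
0.64 23.38 [-0.67  0.88  0.01] 0.6271
0.644 23.63 [-0.16 -0.4   0.04] 0.6311
0.648 23.88 [-1.    0.59  0.07] 0.6353
0.652 24.13 [-3.28 -0.69  1.1 ] 0.6375
0.656 24.38 [-4.85  0.11 -1.76] 0.6394
0.66 24.63 [-7.44  0.35 -0.59] 0.6405
check [-7.45 -0.46 -0.76] 0.6405
True 0.6600000000000001 24.7333
```

View pics/s4z.png

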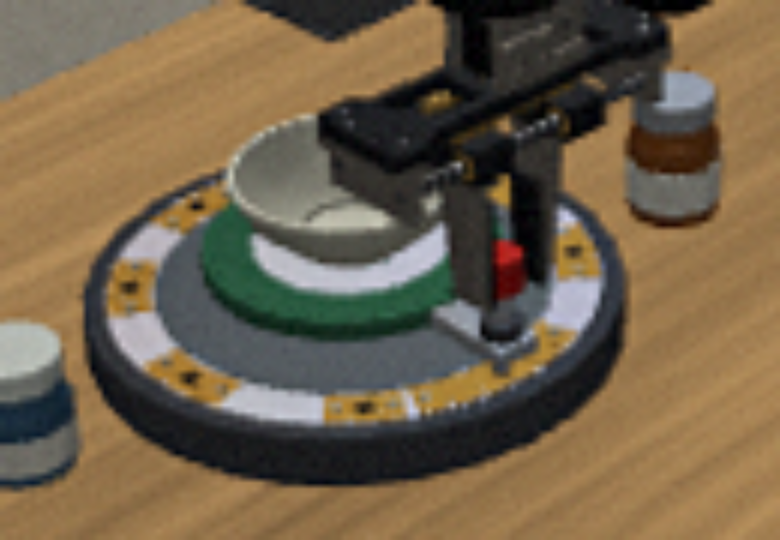

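The force fell to zero at about 0.61 (pin dropped in), then rose to a hard stop. The knob (zoom 508,270) now sits close to its boss. I'll back off, open, retreat and check the height.

```bash
python3 - <<'E'
from h import *
a=float(np.load('a.npy')); w=float(np.load('w.npy'))
th=TH0+a+w-.014
ctrl.movel(pos(th,83.2),rot=rot(th,-1),max_speed=15)
s=ctrl.state(); print(tr(s,th).round(2))
ctrl.gripper_to(56); s=ctrl.state(); print(s['time_s'],tr(s,th).round(2))
ctrl.movel(pos(th,190),max_speed=120)
e=ctrl.state()['qpos'].copy(); e[0]-=.9
ctrl.set_joints(e); ctrl.sleep(.3)
print(ctrl.state()['time_s'])
for n,win in (('top',(125,245,190,320)),('side',(180,270,195,325))):
    q,dd=save(n,f'pics/{n}5.png'); P=cloud(n,dd)
    hsv=cv2.cvtColor(q,cv2.COLOR_RGB2HSV)
    m=(((hsv[...,0]<8)|(hsv[...,0]>172))&(hsv[...,1]>150)&(hsv[...,2]>80)).astype(np.uint8)
    mm=np.zeros_like(m);mm[win[0]:win[1],win[2]:win[3]]=1;m*=mm
    k,l,st,c=cv2.connectedComponentsWithStats(m)
    for i in range(1,k):
        if st[i,4]>8:
            X=np.median(P[l==i],0); print(n,c[i],st[i],X.round(1),np.percentile(P[l==i][:,2],[10,90]))
            b=onz(n,*c[i],107 if n=='top' else 101)[:2]-A; print('wheel angle',np.arctan2(b[1],b[0])-TH0)
    if n=='top':
        p=q.astype(int);m=(P[...,2]>98)&(P[...,2]<110)&(p[...,0]<1.4*p[...,1]);m[:150]=0;m[225:]=0;m[:,:215]=0;m[:,295:]=0
        print('bowl',m.sum(),cv2.minEnclosingCircle(P[m][:,:2].astype(np.float32)))
        cv2.imwrite('pics/top5z.png',cv2.resize(q[125:245,190:350][:,:,::-1],None,fx=5,fy=5))
    else: cv2.imwrite('pics/side5z.png',cv2.resize(q[180:270,195:325][:,:,::-1],None,fx=6,fy=6))
E
```

```text
[-0.66  0.2  -0.94]
25.6083 [-0.65  0.36 -0.58]
28.45
top [248.98181818 224.03636364] [245 221   9   8  55] [459.2  67.6 107.4] [104.61158296 109.35216987]
wheel angle 0.6322646953088915
bowl 314 ((583.024169921875, 60.234737396240234), 65.36570739746094)
side [277.5 222. ] [274 220   8   5  32] [460.2  70.6 105.9] [102.82795211 108.31558395]
wheel angle 0.6453240101507776
```

View pics/side5z.png

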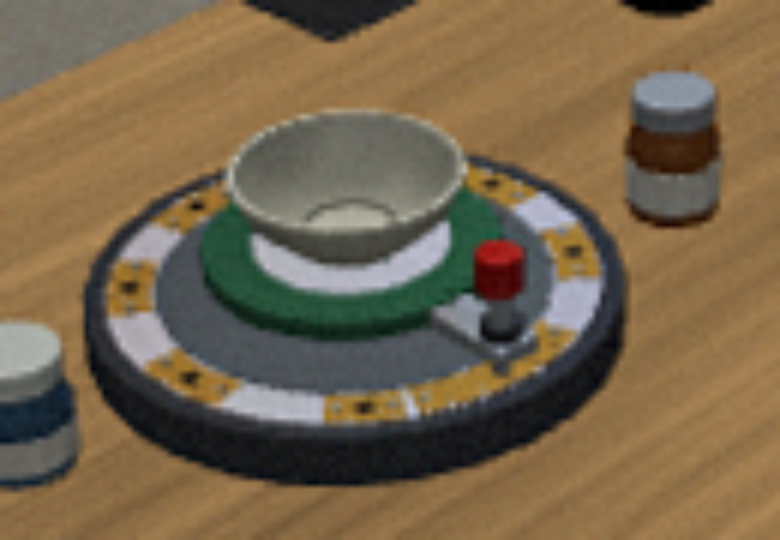

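View pics/top5.png

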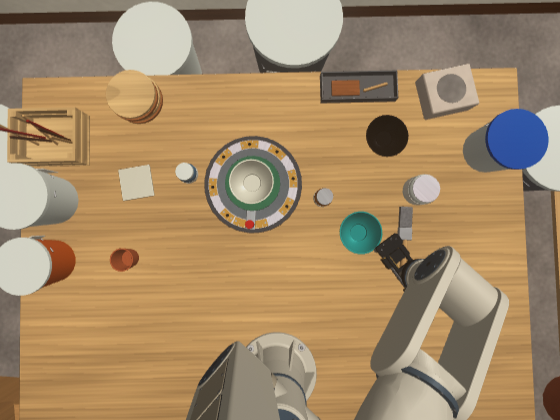

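```bash
python3 - <<'E'
from h import *
for n,t,sd in (('start',(224.016,214.328),(254,228.138)),('now',(248.982,224.036),(277.5,222.0))):
    o1,d1=ray('top',*t); o2,d2=ray('side',*sd)
    s=np.linalg.lstsq(np.stack([d1,-d2],1),o2-o1,rcond=None)[0]; print(n,(o1+d1*s[0]).round(2),(o2+d2*s[1]).round(2))
# riding frame / lifted for comparison: side-red rows
A0=A
for f,th in (('side0',TH0-.01),('s2',TH0-.01),('s3',TH0+.405),('side5',TH0+.635)):
    q=cv2.imread(f'pics/{f}.png'); hsv=cv2.cvtColor(q,cv2.COLOR_BGR2HSV)
    m=((hsv[...,0]<8)|(hsv[...,0]>172))&(hsv[...,1]>150)&(hsv[...,2]>60); m[:180]=0;m[270:]=0;m[:,:195]=0;m[:,300:]=0
    v,u=np.nonzero(m)
    b=[proj('side',pos(th,z)) for z in (96,102.5,105)]
    g=q.astype(int)[...,2]-q.astype(int)[...,1]; W=np.clip(g,0,None)*cv2.dilate(m.astype(np.uint8),np.ones((3,3)))
    cv=(W.sum(1)*np.arange(420)).sum()/W.sum()
    print(f,len(v),'centroid v',cv.round(2),'pred home/riding/lift',[x[1].round(2) for x in b])
E
```

```text
start [488.78 139.56 103.38] [490.93 141.67 103.73]
now [459.06  67.7  104.55] [461.11  69.66 104.7 ]
side0 64 centroid v 229.73 pred home/riding/lift [np.float64(230.33), np.float64(228.55), np.float64(227.87)]
s2 73 centroid v 227.25 pred home/riding/lift [np.float64(230.33), np.float64(228.55), np.float64(227.87)]
s3 59 centroid v 224.8 pred home/riding/lift [np.float64(227.29), np.float64(225.52), np.float64(224.84)]
side5 70 centroid v 223.73 pred home/riding/lift [np.float64(224.21), np.float64(222.45), np.float64(221.77)]
```

Knob height offset from the home prediction: −0.5 px now, −0.6 px at the start, −2.5 px while riding. So the pin is home, and I'm handing in.

```bash
python3 - <<'E'
from h import *
s=ctrl.state();print(s['time_s'],s['wrist_force'].round(2),s['eef_pos'].round(),abs(s['qd']).max())
ctrl.hand_in()
E
```

```text
28.55 [ 0.42 -0.11 -0.06] [ 338. -318.  189.] 0.004257606768949382
the job is handed in; nothing more can be done
```

The wheel is indexed one place and the job was handed in at 28.6 s; no verdict came back.

- **Lifting and turning:** I gripped the red knob softly, centred the grip to keep side load off the pin, then lifted the plunger about 9 mm. I turned the wheel counterclockwise to about 0.42 rad and let the pin down until the track took the spring load.
- **Finding the hole:** With the fingers loose around the knob, I pushed it along with one finger. Drag was about 3 N, fell to zero as the pin dropped in, then rose to a firm stop, where I halted at 7.5 N. I backed off, opened the gripper and moved the arm clear.

**Last checks:**
- **Pin height:** In the side view the knob is back at its home height. It was −0.5 px off the home prediction, against −0.6 px at the start and −2.5 px while riding. The two-view height came out 1 mm higher than at the start, which is within my measuring error.
- **Wheel angle:** It reads 0.632 rad from the top view and 0.645 rad from the side view, about 0.01 rad apart.
- **Bowl:** It is upright and within about 2 mm of the axis.
- **Bystanders:** They look unmoved in the top view; I judged this by eye and did not measure each one.
- **Robot:** It touches nothing, with wrist force under 0.5 N.

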